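# Lift the conditioning jar's lid with its tray of weights and hold it level

## Task

Two calibration weights stand loose on the tray that hangs under the lid of the conditioning jar. Without forcing anything, turn the lid anticlockwise (seen from above) by its bar handle until you feel its ears come up against the stop pins, then lift it straight up until the whole tray is well clear above the jar. Finish while holding it there, over the jar, level and still with both weights standing on the tray, so that a colleague can take them off; leave the other things on the bench alone.

Things in the scene. Friction and masses are not known exactly. Their poses are not given: they have to be found in the camera images.
- jar: conditioning jar, fixed to the bench: dark steel base disc 154 mm across, clear tube 112 mm across, aluminium collar 149 mm across with a round mouth 99 mm wide. Origin: centre of its underside; z up; the sealing rim (the collar's upper face) is 85 mm above it. Two claws stand on the rim on its +x and -x sides, and two stop pins
- jar_rim (a point): centre of the jar's mouth at the height of the sealing rim; axes as the jar's
- claw (a point): top middle of the claw on the jar's +x side, 63 mm from the axis and 14 mm above the rim; its twin stands across from it. Each is an aluminium hook 40 degrees wide that overhangs a lid ear with 2 mm play (inner radius 58 mm), closed at its clockwise end, open anticlockwise
- stop_pin (a point): top of one of the two upright steel stop pins, 6 mm thick and 14 mm high, 63 mm from the axis, 62 degrees anticlockwise (seen from above) from the claw's middle; its twin stands across from it
- lid: round aluminium lid 110 mm across, 6 mm thick, about 450 g, lying on the rim; a spigot 97 mm across, 6 mm deep, centres it. Origin: on its axis at its underside (rim height). Its yaw minus the jar's is 0 to 0.2 rad at the start; turned anticlockwise (yaw grows) its ears leave the claws at about 0.55 rad and meet the stop pins at about 0.83 rad
- lid_ear (a point): outer top of the ear on the lid's +x side, 63 mm from the axis; its twin is on the -x side. Ears are 22 degrees wide, 6 mm thick, reach 65 mm from the axis, and start under the claws
- lid_handle (a point): middle of the lid's black bar handle, 36 mm above the lid's origin: bar 12 mm thick (along the lid's x), 68 mm long (along the lid's y), 14 mm high, on two posts; 23 mm free below it to the lid; pinch it across its 12 mm thickness from above
- tray_under (a point): centre of the underside of the steel tray, 55 mm below the lid's origin on its axis; it must rise clear above the jar. The tray is 84 mm across with a 3 mm floor and an edge raised 3 mm, and hangs on a central stem 8 mm thick
- large_weight: larger brass calibration weight, 25 mm across, 30 mm high, nominally 100 g, standing loose on the tray 26 mm from the stem; origin: centre of its underside; z up
- small_weight: smaller brass calibration weight, 20 mm across, 24 mm high, nominally 50 g, standing loose on the tray on the other side of the stem; origin: centre of its underside; z up
- forceps: bystander: steel tweezers, 13x123x8 mm, lying on the bench near the jar; origin under its middle
- stopwatch: bystander: round black stopwatch, 64x58x13 mm, lying on the bench; origin under its middle
- punch: bystander: knurled round sample punch, 41 mm across, 58 mm high, standing left of the jar; origin under its middle
- spare_jaw: bystander: steel clamp jaw with two bores, 22x42x18 mm, lying on the bench beyond the notebook; origin under its middle
- gauge_block: bystander: bright steel gauge block, 9x35x25 mm, standing on the bench behind the jar; origin under its middle
- notebook: bystander: open white notebook, 210x151x12 mm, lying on the right of the bench; origin under its middle
- pen: bystander: thin white pen, 11x145x9 mm, lying on the notebook; origin under its middle

How it is judged (in metres and radians):
On the way, in this order (a step that is already met when the one before it is completed fails the run):
1. the lid, still seated on the rim, is turned anticlockwise up to the stop pins (more than 0.73 rad from the jar's claw line) (angle between the x axis of lid and the x axis of jar, either way round above 0.73 rad and z of lid in the frame of jar below 0.089 m), for 0.1 s.
2. the lid and tray are lifted straight out: the tray's underside is above the rim, over the mouth (z of tray_under in the frame of jar_rim above 0.005 m and horizontal distance between tray_under and jar_rim below 0.04 m), for 0.1 s.
At the end, for the whole second after the job is handed in: the robot holds the lid by its fingers over the jar (within 50 mm of its axis) with the tray's underside at least 18 mm above the rim, the lid level within 5 degrees, still, touching nothing of the jar, and both weights standing upright on the tray (z of tray_under in the frame of jar_rim above 0.018 m and horizontal distance between tray_under and jar_rim below 0.05 m and angle between lid's own z axis and vertical below 0.09 rad and linear speed of lid below 0.02 m/s and angular speed of lid below 0.15 rad/s and contact force between lid and the fingers above 3 N and contact force between lid and jar below 0.2 N and z of large_weight in the frame of lid between -0.056 and -0.046 m and angle between each of large_weight, small_weight's own z axis and vertical below 0.15 rad and z of small_weight in the frame of lid between -0.056 and -0.046 m); the arm keeps its last pose, push and grip.
It fails at once if the lid is forced against the jar (over 80 N) (contact force between lid and jar above 80 N).
It fails at once if a weight falls over or leaves the tray (angle between any of large_weight, small_weight's own z axis and vertical above 0.5 rad or z of any of large_weight, small_weight in the frame of lid below -0.065 m).
It fails at once if a bystander is pushed more than 25 mm (distance of any of forceps, stopwatch, punch, spare_jaw, gauge_block, notebook, pen from where it was at the start of the episode above 0.025 m).
It also fails if it takes over 42 s, if anything falls off the work surface, if the arm or the gripper's body presses on something with over 40 N, if the wrist force passes 120 N, or if a joint passes its speed limit or range.

## Robot

A 6-joint arm with a two-finger parallel gripper is mounted at the origin on a cart in front of the work surface, level with it; the furniture and walls round the work are solid. World frame = base frame: x ahead of the robot, y to its left, z up, the work surface at z = 0. Lengths are in mm, angles in rad, forces in N, time in s.
With the tool pointing down it reaches from about 400 to 925 mm from the base axis. Payload 12.5 kg.
Tool frame: the origin (TCP) lies midway between the tips of the shut fingers; the grasp point (between the pads) lies 19 mm behind it; z points along the fingers, y is the line along which they close (so a half turn about z gives the same grasp; the last joint's range is limited). The gripper opens to 95 mm and grips with 3 to 60 N. Pads are 20 mm wide; open, the fingers measure 119 mm over their backs; the gripper's body (75 mm by 180 mm) begins 59 mm behind the grasp point.
Start: joints at [1.234, 0.491, 1.559, -0, 1.092, -0.106], TCP at [142.954, 608.45, 214.661] pointing down, gripper open.
Joint ranges: [-3.1, 3.1], [-0.84, 2.19], [0.05, 2.79], [-1.13, 4.28], [0.06, 2.93], [-2.69, 2.69]. Speed limits (rad/s): [2.22, 2.22, 2.79, 3.14, 3.14, 3.14].

## Interface

Orientations are given as [roll, pitch, yaw] about the fixed x, y, z axes, in that order (R = Rz(yaw) Ry(pitch) Rx(roll)).
In Python, from cell import * gives the robot as it stands.
- The arm moves only by the tool servo_tool, never from a script. Its argument "moves" is one flat list of numbers, 5 for each row, row after row: the shift along the world's x, y, z as a fraction of full scale, then the turn about the world's z as a fraction of full scale, then the opening, from 0 (shut) to 1 (fully open). A call has 1 to 12 rows; each row is the pose to reach, as a shift and turn from the pose commanded when the call began, turning the shorter way round; what a row does not reach only later rows make up. Full scale, the value 1, is 400 mm for a shift and 180 degrees for a turn. A row lasts 1/12 s, in which the tool goes at most 41.7 mm and 7.16 degrees, less where a joint would pass 70% of its speed; a pose out of reach is approached as far as the arm can. A call with a number of a shift or a turn outside -1 to 1 is refused whole. A call with a gripper value outside its range is refused whole. The fingers move at their own pace and stop on an object; the grip force is fixed at half the most. Time passes only in rows, so rows that repeat a pose let the fingers close. It gives the time, the measured TCP pose, the force, the opening and the grip force at its end, in the units of the state.
- state(): the state, without advancing time (a new reading comes with each control period).
- read_camera(name): name is "side" or "top" or "wrist"; returns (picture, depth): 384x512x3 uint8, blue, green, red; 384x512 float32, mm along the optical axis (not along the pixel's ray), 0 where there is no reading.
- get_calibration(name): a dict with "K" (3x3 intrinsics, pixels), "R" (3x3) and "t" (3): a world point X has camera coordinates R X + t. Camera axes: x right, y down, z forward; pixel columns grow to the right and rows downward; lengths in mm; the calibration is good to about 2 mm. A picture is of the moment at which its call begins: read the wrist's pose just before it. get_calibration takes no time and is no camera call; for the wrist camera it gives the pose at the moment of the call.
- job_done(): hands the job in; it is judged then, once.
The state is a dict: "t": time; "joints": joint angles; "qvel": joint speeds; "tau": joint torques, N m; "eef_pos": TCP position; "tcp_rot": TCP orientation; "ft_force": force on the tool from outside, world axes, zero at the start; "moment": the same for the moment, N m; "opening": opening from 0.0 (shut) to 1.0 (fully open); "grip_force": force on a finger pad.
Only numpy, scipy, OpenCV 4.12 (cv2) and the standard library are available. Lean on these libraries where they do the work, as an engineer would, in place of code of your own. Each camera call takes 0.05 s, during which the arm holds its last target. There are 200 camera calls.

## Working session

There is one attempt and no reset: what is moved stays moved. The work goes in short steps, Python scripts to look and compute and a tool call to move; the robot and the scene stay as the last step left them, time stands still between calls to the robot, and variables do not carry over. Pictures are saved under pics/ and viewed, at most 10 in all, crops included, and the job is handed in when it is done.

Besides the shell and the picture viewer there is one more tool, called by a JSON object that holds its "fn" and its "kwargs". servo_tool: Moves the arm, as the interface text tells. Its arguments: {"type":"object","properties":{"moves":{"type":"array"}},"required":["moves"]}

```bash
mkdir -p pics; ls; python3 - <<'E'
from cell import *
import cv2,numpy as np
s=state();print(s)
for n in("side","top"):
    p,d=read_camera(n);c=get_calibration(n);cv2.imwrite(f"pics/{n}0.png",p);np.savez(f"{n}0.npz",p=p,d=d,**c);print(n,c)
E
```

```text
pics
{'t': 0.0, 'joints': array([ 1.23437834e+00,  4.91551201e-01,  1.55946121e+00, -2.16411195e-05,
        1.09166509e+00, -1.05607078e-01]), 'qvel': array([-5.84101778e-04,  9.16304445e-04,  2.80931945e-04,  1.14917032e-03,
        5.85837297e-05, -7.09066076e-04]), 'tau': array([ 1.79095634e-03, -6.12646222e+01, -2.58187580e+01,  6.93069468e-02,
        4.82361973e-02, -1.07997494e-04]), 'eef_pos': array([142.88662433, 608.19982952, 214.06288148]), 'tcp_rot': array([-3.14051182e+00, -9.52690162e-05,  2.91079168e+00]), 'ft_force': array([-0.08416838, -0.21454155, -0.34743823]), 'moment': array([ 0.02163904,  0.01242168, -0.0452004 ]), 'grip_force': 0.0, 'opening': 0.99919112670167}
side {'K': array([[472.94442588,   0.        , 262.0759313 ],
       [  0.        , 472.94442588, 190.84042749],
       [  0.        ,   0.        ,   1.        ]]), 'R': array([[ 0.97003776,  0.24287516,  0.0061975 ],
       [ 0.20249078, -0.79412124, -0.57303485],
       [-0.13425436,  0.55712038, -0.81950757]]), 't': array([-496.32377878,  -25.59607337, 1307.96547366])}
top {'K': array([[435.43255077,   0.        , 245.57332026],
       [  0.        , 435.43255077, 197.11899719],
       [  0.        ,   0.        ,   1.        ]]), 'R': array([[-0.02069004, -0.99977712,  0.00420006],
       [-0.99863472,  0.0204645 , -0.04806139],
       [ 0.04796473, -0.00518871, -0.99883555]]), 't': array([  61.72896586,  489.15121423, 1349.71619523])}
```

View pics/top0.png

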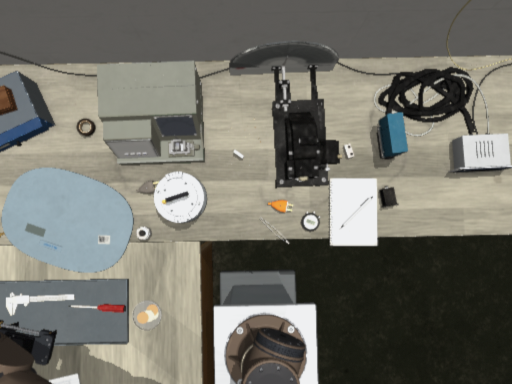

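View pics/side0.png

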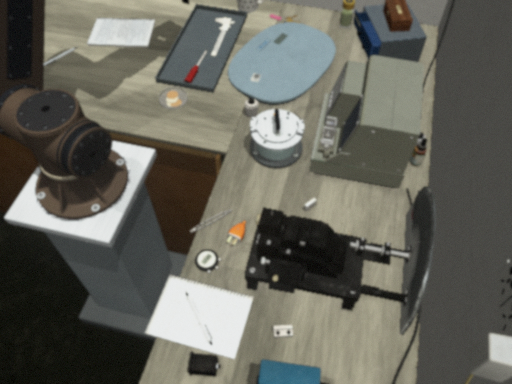

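```bash
cat >h.py <<'E'
import numpy as np,cv2
def ray(c,px,z):
    "world point on plane z of pixel(s)"
    u=np.atleast_2d(px).astype(float);r=np.c_[u,np.ones(len(u))]@np.linalg.inv(c["K"]).T@c["R"]
    o=-c["R"].T@c["t"];return o+r*((z-o[2])/r[:,2])[:,None]
def cloud(c,d):
    v,u=np.mgrid[:d.shape[0],:d.shape[1]];P=np.stack([u,v,np.ones_like(u)],-1).reshape(-1,3)@np.linalg.inv(c["K"]).T*d.reshape(-1,1)
    return ((P-c["t"])@c["R"]).reshape(*d.shape,3)
E
python3 - <<'E'
from h import *
f=np.load("top0.npz");p,d=f["p"],f["d"];g=cv2.cvtColor(p,cv2.COLOR_BGR2GRAY);W=cloud(f,d)
m=np.zeros_like(g);m[170:225,150:210]=1
h=((g<60)&(m>0)).astype(np.uint8)
n,l,s,c=cv2.connectedComponentsWithStats(h)
for i in range(1,n):
  if s[i,4]>20:
    ys,xs=np.nonzero(l==i);q=ray(f,np.c_[xs,ys],128);e=cv2.minAreaRect(q[:,:2].astype(np.float32));print(s[i],ray(f,c[i],128),e,np.median(W[l==i][:,2]))
w=((g>190)&(m>0)).astype(np.uint8);cn=max(cv2.findContours(w,0,1)[0],key=cv2.contourArea)
print(cv2.minEnclosingCircle(cn),cv2.fitEllipse(cn)); print("depth z around", [int(np.median(W[y-1:y+2,x-1:x+2,2])) for x,y in((165,185),(180,181),(195,205),(175,150),(175,130),(150,110),(190,150),(125,200))])
print(ray(f,cv2.minEnclosingCircle(cn)[0],85))
for x,y in((165,155),(203,162),(118,162),(190,120)):print(W[y,x].round())
a=p[160:235,140:220];cv2.imwrite("pics/topc.png",cv2.resize(a,None,fx=8,fy=8,interpolation=2)[:600])
f=np.load("side0.npz");a=f["p"][95:180,235:320];cv2.imwrite("pics/sidec.png",cv2.resize(a,None,fx=7,fy=7,interpolation=2)[:595])
E
```

```text
[167 193  21   8  45] [[490.19122482 249.37213813 128.        ]] ((490.5205993652344, 248.0853271484375), (6.343040466308594, 60.36951446533203), 17.338945388793945) 127.509474898946
((177.0, 196.0), 26.419788360595703) ((178.18905639648438, 196.64341735839844), (48.8729362487793, 49.78303527832031), 122.19071197509766)
depth z around [87, 90, 88, 139, 145, 234, 95, 32]
[[494.25956878 254.62903021  85.        ]]
[619. 291.  73.]
[602. 182.  22.]
[600. 432.  73.]
[693. 199. 202.]
```

View pics/topc.png

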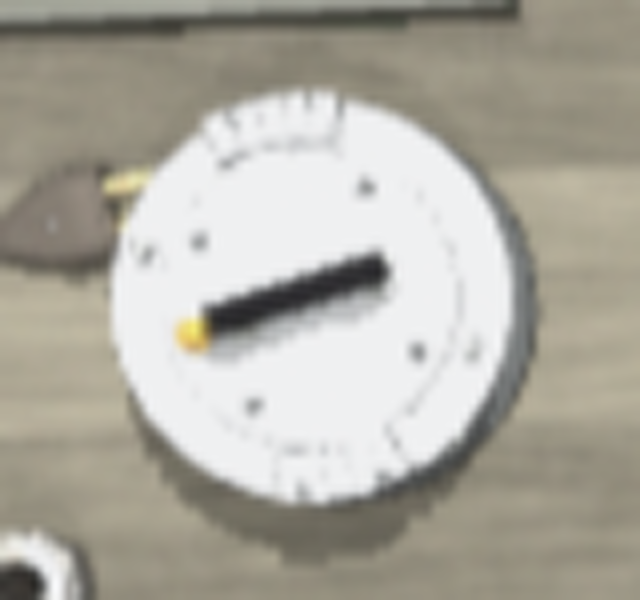

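View pics/sidec.png

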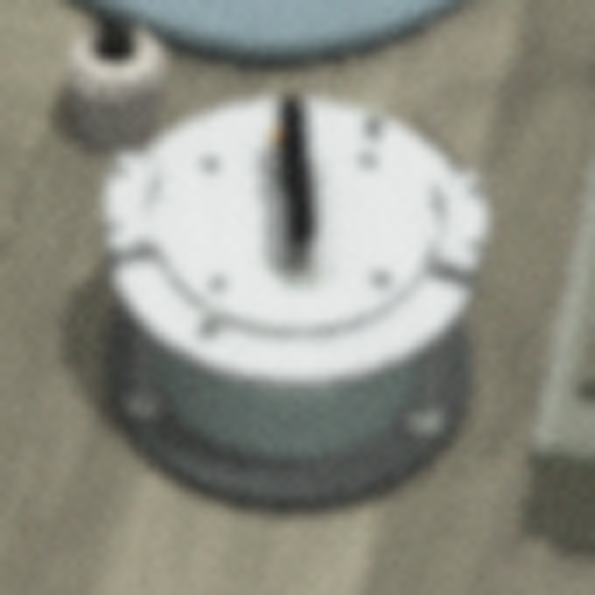

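The top view shows the jar at about (178,197). The black handle runs from (165,200) to (188,193), with lid yaw about 17°, and the claws sit at about 14° and 194°. The side view shows the same layout, with free space around the handle. I'll move above it and look again from close by.

{"fn": "servo_tool", "kwargs": {"moves": [0.86,-0.89,0.05,-0.33,0.5,0.86,-0.89,0.05,-0.33,0.5,0.86,-0.89,0.05,-0.33,0.5,0.86,-0.89,0.05,-0.33,0.5,0.86,-0.89,0.05,-0.33,0.5,0.86,-0.89,0.05,-0.33,0.5,0.86,-0.89,0.05,-0.33,0.5,0.86,-0.89,0.05,-0.33,0.5,0.86,-0.89,0.05,-0.33,0.5,0.86,-0.89,0.05,-0.33,0.5,0.86,-0.89,0.05,-0.33,0.5,0.86,-0.89,0.05,-0.33,0.5]}}

```text
t: 1.1
eef_pos: [488.3, 250.3, 234.6]
tcp_rot: [-3.141, 0.0, 1.874]
ft_force: [-0.3, 0.2, -1.3]
opening: 0.502
grip_force: 0.0
```

{"fn": "servo_tool", "kwargs": {"moves": [0,0,0,0,0.5,0,0,0,0,0.5,0,0,0,0,0.5,0,0,0,0,0.5]}}

```text
t: 1.43
eef_pos: [486.1, 253.2, 234.5]
tcp_rot: [-3.141, -0.0, 1.875]
ft_force: [-0.0, 0.7, -0.5]
opening: 0.502
grip_force: 0.0
```

```bash
python3 - <<'E'
from cell import *
from h import *
s=state();print(s["t"],s["eef_pos"],s["tcp_rot"],s["opening"],s["joints"])
p,d=read_camera("wrist");c=get_calibration("wrist");cv2.imwrite("pics/w1.png",p);np.savez("w1.npz",p=p,d=d,**c);print(c, cloud(c,d)[192,256])
E
```

```text
1.4333 [486.13042795 253.15790373 234.53743811] [-3.14113247e+00 -9.28467058e-05  1.87511280e+00] 0.5015398255571848 [3.59533839e-01 3.61058961e-01 1.72271838e+00 1.35514949e-04
 1.05826968e+00 5.51508684e-02]
{'K': array([[286.59552493,   0.        , 259.5802008 ],
       [  0.        , 286.59552493, 191.40612046],
       [  0.        ,   0.        ,   1.        ]]), 'R': array([[ 9.53816144e-01,  3.00390896e-01, -2.68916181e-04],
       [ 2.89003173e-01, -9.17412390e-01,  2.73553785e-01],
       [ 8.19263594e-02, -2.60997734e-01, -9.61856670e-01]]), 't': array([-540.01879613,   54.10504895,  435.94828673])} [484.24719723 248.14044606 125.00399081]
```

View pics/w1.png

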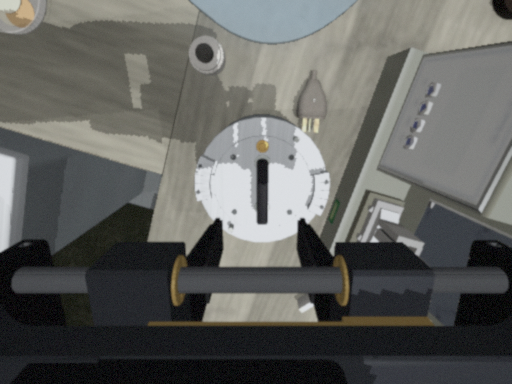

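The wrist view shows the bar running from (262,158) to (262,224), upright in the image. The yellow dot at (262,146) is a mark on the lid, and the collar is about 135 px across, centred near (262,180). Next I measure the bar and the collar.

```bash
python3 - <<'E'
from h import *
f=np.load("w1.npz");p,d=f["p"],f["d"];g=cv2.cvtColor(p,cv2.COLOR_BGR2GRAY);W=cloud(f,d)
m=np.zeros_like(g);m[140:232,235:290]=1
h=((g<90)&(m>0)).astype(np.uint8)
n,l,s,c=cv2.connectedComponentsWithStats(h);i=1+np.argmax(s[1:,4]);ys,xs=np.nonzero(l==i)
k=W[l==i];print(s[i],np.percentile(k[:,2],[5,25,50,75,95]))
q=ray(f,np.c_[xs,ys],128)[:,:2].astype(np.float32);print("rect128",cv2.minAreaRect(q))
kk=k[np.abs(k[:,2]-128)<5];print("depth rect",len(kk),cv2.minAreaRect(kk[:,:2].astype(np.float32)),kk.mean(0))
# rim/collar from depth, upper faces 78..102
R=(W[...,2]>78)&(W[...,2]<104)&(np.hypot(W[...,0]-490,W[...,1]-250)<90)
q=W[R][:,:2].astype(np.float32);print("collar depth",cv2.minEnclosingCircle(cv2.convexHull(q)),np.median(W[R][:,2]))
b=((g>150)).astype(np.uint8);b[:110]=0;b[245:]=0;b[:,:190]=0;b[:,335:]=0
cn=max(cv2.findContours(b,0,1)[0],key=cv2.contourArea);hu=cv2.convexHull(cn)[:,0];q=ray(f,hu,85)[:,:2].astype(np.float32);print("collar rgb",cv2.minEnclosingCircle(q),cv2.fitEllipse(q))
# polar unwrapped rim heights for claws
C=np.array(cv2.minEnclosingCircle(q)[0]);V=W[...,:2]-C;r=np.hypot(V[...,0],V[...,1]);a=np.degrees(np.arctan2(V[...,1],V[...,0]))
for lo in range(-180,180,8):
  z=W[(r>59)&(r<66)&(a>=lo)&(a<lo+8)][:,2];print(lo,np.round(np.percentile(z,[50,90])) if len(z) else 0,end="; ")
a=p[100:250,185:345];cv2.imwrite("pics/w1c.png",cv2.resize(a,None,fx=4,fy=4,interpolation=2))
E
```

```text
[257 159  11  65 653] [126.10238061 127.08929011 127.61196884 128.12486418 128.80091772]
rect128 ((489.7258605957031, 250.74929809570312), (9.93298625946045, 66.73741149902344), 17.3399715423584)
depth rect 640 ((489.97918701171875, 249.93934631347656), (9.98759651184082, 65.68856048583984), 17.358455657958984) [489.14118087 251.98220162 127.56880212]
collar depth ((490.1842956542969, 248.6319122314453), 74.60357666015625) 90.47595188480291
collar rgb ((474.4656677246094, 247.525146484375), 96.8058090209961) ((488.98126220703125, 244.01519775390625), (147.1057891845703, 187.548095703125), 147.19198608398438)
-180 [324. 330.]; -172 [318. 323.]; -164 [314. 315.]; -156 [ 99. 100.]; -148 [ 99. 100.]; -140 [85. 85.]; -132 [84. 85.]; -124 [85. 86.]; -116 [85. 85.]; -108 [84. 85.]; -100 [85. 99.]; -92 [85. 86.]; -84 [85. 86.]; -76 [85. 86.]; -68 [85. 86.]; -60 [86. 91.]; -52 [90. 92.]; -44 [91. 91.]; -36 [91. 92.]; -28 [91. 92.]; -20 [91. 93.]; -12 [91. 92.]; -4 [91. 91.]; 4 [91. 92.]; 12 [91. 92.]; 20 [91. 92.]; 28 [354. 355.]; 36 [351. 355.]; 44 [335. 337.]; 52 [328. 335.]; 60 [85. 91.]; 68 [85. 86.]; 76 [85. 85.]; 84 [85. 86.]; 92 [85. 86.]; 100 [85. 86.]; 108 [85. 85.]; 116 [85. 86.]; 124 [84. 86.]; 132 [84. 85.]; 140 [84. 85.]; 148 [ 0. 84.]; 156 [-0. 84.]; 164 [329. 330.]; 172 [330. 333.];
```

View pics/w1c.png

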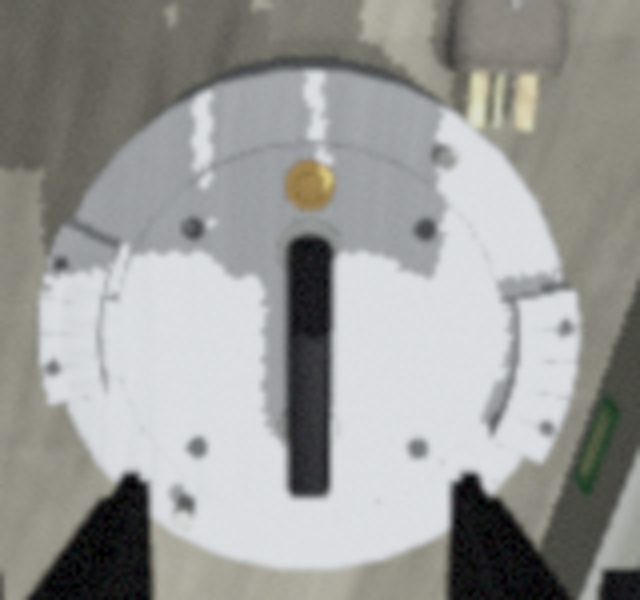

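Bar centre is about (490, 250), top at z 127.6, size 66×10 mm and yaw 17.35°. The collar is 149 mm across, centred at (490.2, 248.6), which matches the given sizes. The tool yaw already matches, so I descend onto the bar.

{"fn": "servo_tool", "kwargs": {"moves": [0.01,-0.0085,0,0,0.5,0.01,-0.0085,-0.06,0,0.5,0.01,-0.0085,-0.12,0,0.5,0.01,-0.0085,-0.16,0,0.5,0.01,-0.0085,-0.2,0,0.5,0.01,-0.0085,-0.24,0,0.5,0.01,-0.0085,-0.27,0,0.5,0.01,-0.0085,-0.3,0,0.5,0.01,-0.0085,-0.32,0,0.5,0.01,-0.0085,-0.33,0,0.5,0.01,-0.0085,-0.33,0,0.5,0.01,-0.0085,-0.33,0,0.5]}}

```text
t: 2.48
eef_pos: [491.1, 249.3, 103.0]
tcp_rot: [3.141, 0.0, 1.874]
ft_force: [-0.3, 0.3, 0.2]
opening: 0.504
grip_force: 0.0
```

```bash
python3 - <<'E'
from cell import *
from h import *
s=state();print(s["t"],s["eef_pos"],s["tcp_rot"],s["ft_force"],s["moment"])
f=np.load("w1.npz");W=cloud(f,f["d"]);V=W[...,:2]-[490.1,249.5];r=np.hypot(V[...,0],V[...,1]);a=np.degrees(np.arctan2(V[...,1],V[...,0]))
z=W[...,2];k=(r>56)&(r<76)&(z>94)&(z<104)
h,e=np.histogram(a[k],np.arange(-180,181,4));print([(int(x),int(n)) for x,n in zip(e,h) if n])
E
```

```text
2.4833 [491.07948369 249.26711969 102.98280923] [3.14115005e+00 1.38234737e-05 1.87446049e+00] [-0.25969667  0.34755064  0.19720685] [-0.08621907  0.04128685  0.01343184]
[(-180, 61), (-176, 63), (-172, 62), (-168, 63), (-164, 58), (-160, 68), (-156, 62), (-152, 44), (-112, 11), (-108, 14), (-12, 40), (-8, 59), (-4, 61), (0, 59), (4, 62), (8, 63), (12, 60), (16, 62), (20, 69), (24, 64), (28, 39), (68, 12), (72, 14), (168, 38), (172, 65), (176, 69)]
```

The claws span −10° to 30°, so the jar's yaw is about 10°, and the pins at about 72° agree with that. The lid is therefore at about 0.13 rad, and the stop is about 40° away. I close the gripper.

{"fn": "servo_tool", "kwargs": {"moves": [0,0,0,0,0,0,0,0,0,0,0,0,0,0,0,0,0,0,0,0,0,0,0,0,0,0,0,0,0,0,0,0,0,0,0,0,0,0,0,0,0,0,0,0,0,0,0,0,0,0]}}

```text
t: 3.32
eef_pos: [490.6, 248.9, 102.7]
tcp_rot: [-3.141, 0.0, 1.874]
ft_force: [-3.8, -1.8, 5.3]
opening: 0.128
grip_force: 30.0
```

```bash
python3 - <<'E'
from cell import *
s=state();print({k:s[k] for k in("t","eef_pos","tcp_rot","ft_force","moment","opening","grip_force")})
E
```

```text
{'t': 3.3167, 'eef_pos': array([490.63103865, 248.93649278, 102.72735945]), 'tcp_rot': array([-3.14095785e+00,  4.44345004e-05,  1.87405193e+00]), 'ft_force': array([-3.81162808, -1.80759744,  5.30147402]), 'moment': array([-0.47766525,  0.75846687, -0.03451937]), 'opening': 0.12839408376929784, 'grip_force': 30.00048816204071}
```

{"fn": "servo_tool", "kwargs": {"moves": [0,0,0,0.003,0,0,0,0,0.008,0,0,0,0,0.015,0,0,0,0,0.022,0,0,0,0,0.03,0,0,0,0,0.038,0,0,0,0,0.046,0,0,0,0,0.054,0,0,0,0,0.062,0,0,0,0,0.07,0,0,0,0,0.076,0,0,0,0,0.08,0]}}

```text
t: 4.32
eef_pos: [491.4, 249.1, 102.7]
tcp_rot: [3.141, 0.0, 2.127]
ft_force: [-0.2, -0.7, 2.3]
opening: 0.123
grip_force: 30.0
```

```bash
cat >st.py <<'E'
from cell import *
s=state();print({k:s[k].round(3) if hasattr(s[k],'round') else s[k] for k in("t","eef_pos","tcp_rot","ft_force","moment","opening","grip_force")})
E
python3 st.py
```

```text
{'t': 4.3167, 'eef_pos': array([491.406, 249.126, 102.745]), 'tcp_rot': array([3.141, 0.   , 2.127]), 'ft_force': array([-0.228, -0.709,  2.335]), 'moment': array([-0.252, -0.057, -0.269]), 'opening': 0.12251163991775486, 'grip_force': 30.035012662410736}
```

{"fn": "servo_tool", "kwargs": {"moves": [0,0,0,0.005,0,0,0,0,0.014,0,0,0,0,0.024,0,0,0,0,0.034,0,0,0,0,0.044,0,0,0,0,0.054,0,0,0,0,0.064,0,0,0,0,0.074,0,0,0,0,0.084,0,0,0,0,0.094,0,0,0,0,0.104,0,0,0,0,0.11,0]}}

```text
t: 5.32
eef_pos: [491.1, 249.2, 102.8]
tcp_rot: [3.141, 0.0, 2.473]
ft_force: [-0.6, -0.9, 3.7]
opening: 0.124
grip_force: 30.0
```

```bash
python3 st.py
```

```text
{'t': 5.3167, 'eef_pos': array([491.087, 249.154, 102.75 ]), 'tcp_rot': array([3.141, 0.   , 2.473]), 'ft_force': array([-0.615, -0.925,  3.731]), 'moment': array([-0.066,  0.008, -0.309]), 'opening': 0.12448442424801008, 'grip_force': 30.04784345626831}
```

{"fn": "servo_tool", "kwargs": {"moves": [0,0,0,0.003,0,0,0,0,0.007,0,0,0,0,0.011,0,0,0,0,0.015,0,0,0,0,0.019,0,0,0,0,0.022,0,0,0,0,0.022,0]}}

```text
t: 5.9
eef_pos: [491.0, 249.1, 102.8]
tcp_rot: [3.141, 0.0, 2.541]
ft_force: [-0.2, -0.1, 4.5]
opening: 0.123
grip_force: 30.1
```

```bash
python3 st.py
```

```text
{'t': 5.9, 'eef_pos': array([491.04 , 249.083, 102.756]), 'tcp_rot': array([3.141, 0.   , 2.541]), 'ft_force': array([-0.175, -0.066,  4.479]), 'moment': array([ 0.004, -0.036, -0.345]), 'opening': 0.1230148858527203, 'grip_force': 30.054041147232056}
```

Now about 0.795 rad with no rise in moment yet, so I go on in small steps.

{"fn": "servo_tool", "kwargs": {"moves": [0,0,0,0.003,0,0,0,0,0.006,0,0,0,0,0.009,0,0,0,0,0.009,0]}}

```text
t: 6.23
eef_pos: [491.0, 249.1, 102.7]
tcp_rot: [3.141, 0.0, 2.569]
ft_force: [0.3, 0.1, 5.8]
opening: 0.124
grip_force: 30.1
```

```bash
python3 st.py
```

```text
{'t': 6.2333, 'eef_pos': array([490.985, 249.075, 102.737]), 'tcp_rot': array([3.141, 0.   , 2.569]), 'ft_force': array([0.278, 0.103, 5.828]), 'moment': array([-0.114, -0.005, -0.368]), 'opening': 0.12402214997395948, 'grip_force': 30.068299770355225}
```

{"fn": "servo_tool", "kwargs": {"moves": [0,0,0,0.003,0,0,0,0,0.006,0,0,0,0,0.006,0]}}

```text
t: 6.48
eef_pos: [491.0, 249.1, 102.8]
tcp_rot: [3.141, 0.0, 2.588]
ft_force: [0.4, -0.1, 4.9]
opening: 0.123
grip_force: 30.1
```

```bash
python3 st.py
```

```text
{'t': 6.4833, 'eef_pos': array([491.005, 249.061, 102.756]), 'tcp_rot': array([3.141, 0.   , 2.588]), 'ft_force': array([ 0.377, -0.06 ,  4.941]), 'moment': array([-0.02 ,  0.01 , -0.379]), 'opening': 0.12286582864566442, 'grip_force': 30.06921350955963}
```

{"fn": "servo_tool", "kwargs": {"moves": [0,0,0,0.003,0,0,0,0,0.006,0,0,0,0,0.008,0,0,0,0,0.008,0]}}

```text
t: 6.82
eef_pos: [490.9, 249.1, 102.7]
tcp_rot: [3.141, -0.0, 2.613]
ft_force: [0.1, -0.8, 5.9]
opening: 0.127
grip_force: 30.4
```

```bash
python3 st.py
```

```text
{'t': 6.8167, 'eef_pos': array([490.94 , 249.096, 102.744]), 'tcp_rot': array([ 3.141, -0.   ,  2.613]), 'ft_force': array([ 0.054, -0.817,  5.927]), 'moment': array([-0.02 ,  0.024, -0.554]), 'opening': 0.12656942797050336, 'grip_force': 30.35240113735199}
```

Moment is −0.55 and the opening has grown slightly, so the ears seem to be touching the pins. One more tiny step, then a camera check of the lid angle.

{"fn": "servo_tool", "kwargs": {"moves": [0,0,0,0.003,0,0,0,0,0.003,0]}}

```text
t: 6.98
eef_pos: [490.9, 249.1, 102.8]
tcp_rot: [3.141, -0.0, 2.622]
ft_force: [0.1, 0.4, 5.7]
opening: 0.126
grip_force: 30.6
```

```bash
python3 st.py; python3 - <<'E'
from cell import *
import cv2,numpy as np
p,d=read_camera("wrist");c=get_calibration("wrist");np.savez("w2.npz",p=p,d=d,**c)
q,_=read_camera("side")
a=cv2.resize(p[100:300,160:360],(600,600),interpolation=2);b=cv2.resize(q[95:180,235:320],(600,600))
cv2.imwrite("pics/w2.png",np.hstack([a,b])[:, :1200]) if 0 else cv2.imwrite("pics/w2.png",a)
E
```

```text
{'t': 6.9833, 'eef_pos': array([490.902, 249.101, 102.752]), 'tcp_rot': array([ 3.141, -0.   ,  2.622]), 'ft_force': array([0.077, 0.391, 5.662]), 'moment': array([-0.071,  0.043, -0.654]), 'opening': 0.1263593224945969, 'grip_force': 30.558968782424927}
```

View pics/w2.png

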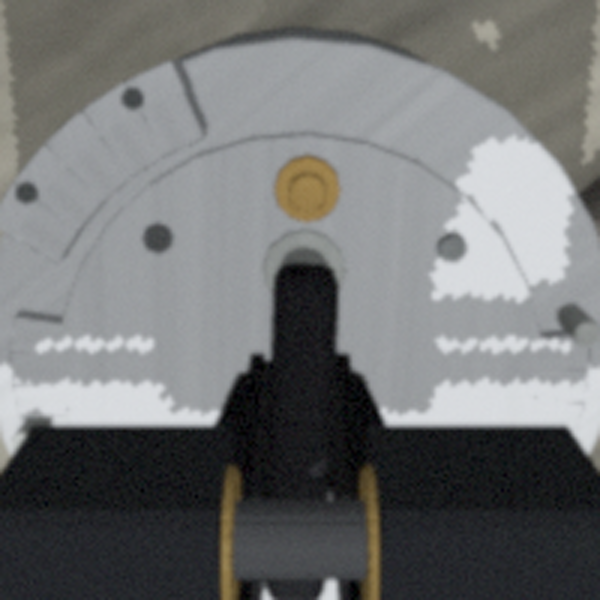

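The picture shows the right stop pin at (580,325) against the lid ear's edge at (555,333). The left ear edge at (20,318) is clear of the claw, which ends at (190,65), and its pin is at (35,420), so the lid is at the stop. I ease off about 1° to unload the pins and start lifting slowly.

{"fn": "servo_tool", "kwargs": {"moves": [0,0,0,-0.003,0,0,0,0,-0.007,0,0,0,0,-0.007,0,0,0,0.001,-0.007,0,0,0,0.003,-0.007,0,0,0,0.006,-0.007,0,0,0,0.009,-0.007,0,0,0,0.012,-0.007,0,0,0,0.015,-0.007,0,0,0,0.018,-0.007,0,0,0,0.02,-0.007,0,0,0,0.02,-0.007,0]}}

```text
t: 8.08
eef_pos: [490.7, 249.0, 110.8]
tcp_rot: [-3.141, -0.0, 2.6]
ft_force: [-1.5, -0.0, -7.6]
opening: 0.125
grip_force: 30.0
```

```bash
python3 st.py
```

```text
{'t': 8.0833, 'eef_pos': array([490.702, 249.009, 110.798]), 'tcp_rot': array([-3.141, -0.   ,  2.6  ]), 'ft_force': array([-1.485, -0.013, -7.636]), 'moment': array([-0.095,  0.363, -0.26 ]), 'opening': 0.12460131107896262, 'grip_force': 30.043525099754333}
```

{"fn": "servo_tool", "kwargs": {"moves": [0,0,0.002,0,0,0,0,0.006,0,0,0,0,0.012,0,0,0,0,0.019,0,0,0,0,0.027,0,0,0,0,0.036,0,0,0,0,0.045,0,0,0,0,0.054,0,0,0,0,0.062,0,0,0,0,0.068,0,0,0,0,0.072,0,0,0,0,0.074,0,0]}}

```text
t: 9.08
eef_pos: [491.0, 249.1, 140.5]
tcp_rot: [3.141, 0.0, 2.6]
ft_force: [0.1, 0.4, -6.6]
opening: 0.126
grip_force: 30.0
```

```bash
python3 st.py
```

```text
{'t': 9.0833, 'eef_pos': array([490.991, 249.053, 140.536]), 'tcp_rot': array([3.141, 0.   , 2.6  ]), 'ft_force': array([ 0.093,  0.409, -6.555]), 'moment': array([-0.012, -0.042, -0.002]), 'opening': 0.1262392445361224, 'grip_force': 29.998324513435364}
```

The lid now hangs free, with only its weight on the sensor. I continue up about 58 mm.

{"fn": "servo_tool", "kwargs": {"moves": [0,0,0.002,0,0,0,0,0.007,0,0,0,0,0.015,0,0,0,0,0.025,0,0,0,0,0.035,0,0,0,0,0.045,0,0,0,0,0.054,0,0,0,0,0.062,0,0,0,0,0.068,0,0,0,0,0.072,0,0,0,0,0.074,0,0,0,0,0.075,0,0]}}

```text
t: 10.08
eef_pos: [490.9, 249.0, 170.3]
tcp_rot: [3.141, 0.0, 2.6]
ft_force: [-0.3, -0.2, -6.9]
opening: 0.124
grip_force: 30.0
```

{"fn": "servo_tool", "kwargs": {"moves": [0,0,0.002,0,0,0,0,0.007,0,0,0,0,0.015,0,0,0,0,0.025,0,0,0,0,0.035,0,0,0,0,0.045,0,0,0,0,0.053,0,0,0,0,0.06,0,0,0,0,0.065,0,0,0,0,0.068,0,0,0,0,0.07,0,0,0,0,0.07,0,0]}}

```text
t: 11.08
eef_pos: [491.0, 249.1, 198.3]
tcp_rot: [3.141, 0.0, 2.6]
ft_force: [-0.5, 0.5, -7.7]
opening: 0.123
grip_force: 30.0
```

{"fn": "servo_tool", "kwargs": {"moves": [0,0,0,0,0,0,0,0,0,0,0,0,0,0,0,0,0,0,0,0,0,0,0,0,0,0,0,0,0,0]}}

```text
t: 11.58
eef_pos: [491.0, 249.1, 198.2]
tcp_rot: [3.142, -0.0, 2.6]
ft_force: [-0.4, 0.1, -7.0]
opening: 0.123
grip_force: 30.0
```

```bash
python3 st.py; python3 - <<'E'
from cell import *
import cv2,numpy as np
q,_=read_camera("side")
cv2.imwrite("pics/s3.png",cv2.resize(q[40:190,200:350],(600,600),interpolation=2))
E
```

```text
{'t': 11.5833, 'eef_pos': array([490.951, 249.052, 198.22 ]), 'tcp_rot': array([ 3.142, -0.   ,  2.6  ]), 'ft_force': array([-0.384,  0.113, -7.003]), 'moment': array([-0.07 ,  0.016, -0.007]), 'opening': 0.1230197093897122, 'grip_force': 29.99835580587387}
```

View pics/s3.png

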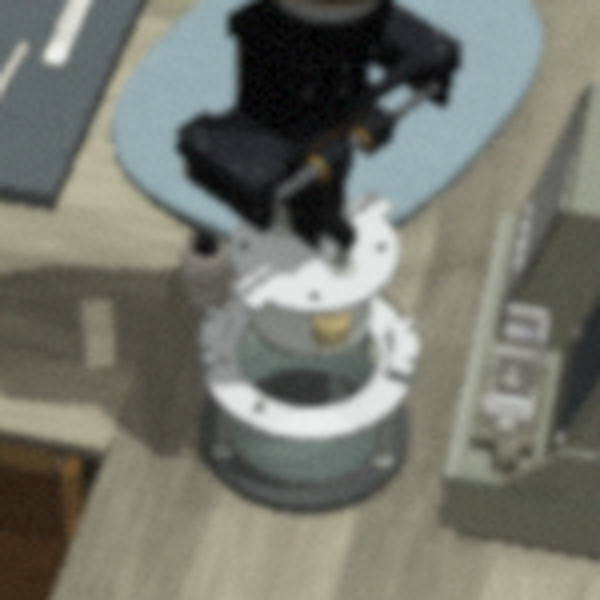

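The side view shows the lid raised at about (315,260), with the tray and a brass weight (330,325) hanging clear above the open mouth at (310,370). Before handing in, I check the lid's level and height by depth.

```bash
python3 - <<'E'
from cell import *
from h import *
p,d=read_camera("wrist");c=get_calibration("wrist");W=cloud(c,d)
V=W[...,:2]-[490.5,249.2];r=np.hypot(V[...,0],V[...,1]);k=(r<54)&(abs(W[...,2]-186.5)<8)
P=W[k];A=np.c_[P[:,:2]-[490.5,249.2],np.ones(len(P))];x=np.linalg.lstsq(A,P[:,2],rcond=None)[0]
for _ in range(3):
    e=abs(P[:,2]-A@x)<1.5;x=np.linalg.lstsq(A[e],P[e,2],rcond=None)[0]
print(len(P),e.sum(),x)
E
```

```text
10807 10002 [5.31759861e-04 1.37326833e-03 1.86213766e+02]
```

```bash
python3 -c "
from cell import *
print(job_done())"
```

```text
the job is handed in; nothing more can be done
None
```

I turned the lid anticlockwise to the stop pins, lifted it straight out and handed the job in at about 12 s; I was not told the verdict. The arm holds the lid still over the jar, level to about 0.1°, with the tray about 40 mm above the rim; one weight was in view standing on the tray, but the other was not visible in that picture.

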